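# Hold the wide contact shoe home on the sprung zero-check block

## Task

Two contact shoes hang on the rack: lift the one with the wide brass foot up and off its hook, and set it on the zero-check block so that its foot lies along and centred over the sprung plunger and the two raised brass lands on either side of it. Press it straight down against the spring until the foot comes to rest flat and firmly on the lands, without forcing it, and finish while still gripping it and holding it pressed there, so the meter can be zeroed. Leave the narrow-footed shoe hanging and do not shift the other things on the bench.

Things in the scene. Friction and masses are not known exactly. Their poses are not given: they have to be found in the camera images.
- shoe: Wide contact shoe: black handle frame on a wide brass foot. Origin: centre of the foot's underside; z up, y along the foot, x through the frame's opening (a half turn about z looks the same). Foot 22 (x) x 84 (y) x 12 mm high; frame above it, z = 12 to 70 mm. About 105 to 195 g. At the start it hangs still by its top bar on one of the two hooks, its x along the hook.
- shoe_grip (a point): Middle of the wide shoe's frame, 45 mm above the foot's underside, axes as the shoe. Frame 56 mm wide over its flat outer faces (y), 14 mm thick (x): two uprights each 8 mm wide (y), and a round top bar 12 mm thick, axis at z = 64 mm over the underside. Opening 40 mm wide, z = 12 to 58 mm. Grip the outer faces from above, the fingers closing along y.
- narrow_shoe: The other shoe: same frame, same axes and origin, but its brass foot is only 48 mm wide (y), narrower than the frame. It hangs on the other hook and must stay there.
- rack: Fixed steel rack with two hooks. Origin on the table midway under the hooks, z up. Base plate 12 mm thick, x = -20 to 80 mm, y = -135 to 135 mm. Hooks at y = +80 and -80 mm point along the rack's -x (roughly to the robot) from 12 x 16 mm posts at x = 52 mm, 127 mm high. A shoe comes off when lifted 16 to 36 mm, then moved along -x by 45 mm or more.
- hook_a (a point): Top of the flat seat of the hook at the rack's +y side, 116 mm above the table; axes as the rack. Wire 8 mm thick; the seat runs 10 mm either way along x, then an upturned tip ends 26 mm out in -x, 14 mm above the seat.
- hook_b (a point): The same point of the same hook at the rack's -y side.
- block: Fixed zero-check block: grey housing 85 (x) x 135 (y) x 30 mm high, origin at the centre of its underside, z up, turned up to 0.45 rad. In the middle of its top stands the plunger; centred at y = +37 and -37 mm a raised brass land 32 (x) x 18 (y) mm, top at z = 46 mm. The lands are the hard stops (56 mm apart inside).
- lands: The two raised brass lands, the hard stops; origin 30 mm above the table midway between their undersides, axes as the block; 16 mm high, centred at y = +37 and -37 mm.
- stop_centre (a point): Point midway between the lands at the height of their tops (46 mm above the table), on the plunger's axis; axes as the block (y runs from land to land). A shoe pressed home has its origin here.
- plunger (a joint): Travel of the sprung plunger in m: 0 = up, its 22 mm brass head 60 mm above the table (14 mm above the lands); grows as it is pressed down; 0.014 when its head is level with the lands, 0.020 at most. The spring pushes up with 3 N at 0 and about 7 N at 0.014; some 12 to 25 N in all holds a shoe firmly home on the lands.
- meter: Black hand multimeter lying on the bench, 150 x 75 x 40 mm; origin under its centre. To be left alone.
- relay: Plug-in relay with clear cover, 50 x 36 x 48 mm; origin under its centre. To be left alone.
- screwdriver: Screwdriver lying on the bench along its x. To be left alone.
- tape: Roll of black tape lying flat, 90 mm outside diameter, 19 mm high. To be left alone.
- strip: White terminal strip, 45 x 90 x 34 mm; origin under its centre. To be left alone.
- breaker: Grey circuit breaker standing upright, 75 x 36 x 88 mm; origin under its centre. To be left alone.

How it is judged:
By the outcome, as a careful person would: the job done as asked, in the order asked, and still so for the second after the job is handed in, while the arm keeps its last pose, push and grip.
It also fails if it takes over 51 s, if anything falls off the work surface, if the arm or the gripper's body presses on something with over 40 N, if the wrist force passes 120 N, or if a joint passes its speed limit or range.

## Robot

A 6-joint arm with a two-finger parallel gripper is mounted at the origin on the work surface. World frame = base frame: x ahead of the robot, y to its left, z up, the work surface at z = 0. Lengths are in m, angles in rad, forces in N, time in s.
With the tool pointing down it reaches from about 0.375 to 0.9 m from the base axis. Payload 3.1 kg.
Tool frame: the origin (TCP) lies midway between the tips of the shut fingers; the grasp point (between the pads) lies 19 mm behind it; x points along the fingers, z is the direction in which the jaws open and shut, and the axes are right-handed (so a half turn about x gives the same grasp; the last joint's range is limited). The gripper opens to 87 mm and grips with 3 to 60 N. Pads are 19 mm wide; open, the fingers measure 117 mm over their backs; the gripper's body (75 mm by 190 mm) begins 51 mm behind the grasp point.
Start: joints at [1.097, 0.527, 1.433, -0, 1.181, -0.178], TCP at [0.182, 0.598, 0.223] pointing down, gripper open.
Joint ranges: [-3.08, 3.08], [-0.75, 2.2], [0.22, 2.44], [-1.43, 4.57], [0, 2.65], [-2.85, 2.85]. Speed limits (rad/s): [2.79, 2.79, 3.14, 3.14, 3.14, 3.14].

## Interface

Orientations are given as a unit quaternion [x, y, z, w].
In Python, from rig import robot, optics, workorder gives the robot as it stands.
- The arm moves only by the tool arm_command, never from a script. Its argument "plan" is a list of rows, each a list of 7 numbers: the shift along the tool's x, y, z in cm, then the turn, a rotation vector about the tool's x, y, z in rad, then the finger opening in cm, from 0 to 8.7. In form: [[x, y, z, ax, ay, az, gripper], ...]. A call has 1 to 12 rows; each row shifts and turns the pose as measured when the row begins, along the tool's axes as they then stand; what a row does not reach is not made up. A row lasts 1/8 s, in which the tool goes at most 62.5 mm and 10.7 degrees, less where a joint would pass 70% of its speed; a pose out of reach is approached as far as the arm can. A call with a gripper value outside its range is refused whole. The fingers move at their own pace and stop on an object; "grip_force" is the grip in N (left out, the last holds). Time passes only in rows, so rows that do not move let the fingers close. It gives the time, the measured TCP pose, the force and the opening at its end, in the units of the state.
- robot.get_obs(): the state, without advancing time (a new reading comes with each control period).
- optics.camera(name): name is "scene" or "top"; returns (picture, depth): 480x640x3 uint8, blue, green, red; 480x640 float32, m along the optical axis (not along the pixel's ray), 0 where there is no reading.
- optics.camera_info(name): a dict with "mtx" (3x3 intrinsics, pixels), "k1" (the pictures are not rectified: a ray, as slopes to the right and down, at radius r is drawn at 1 + k1 r^2 times it, then the intrinsics apply), "position" and "rotation" of the camera in the world. Camera axes: x right, y down, z forward; pixel columns grow to the right and rows downward; lengths in m; the calibration is good to about 2 mm. A picture is of the moment at which its call begins. camera_info takes no time and is no camera call.
- workorder.hand_in(): hands the job in, once; it reports no verdict.
The state is a dict: "time": time; "q": joint angles; "joint_velocities": joint speeds; "joint_torque": joint torques, N m; "position": TCP position; "tool_rot": TCP orientation; "ft_force": force on the tool from outside, world axes, zero at the start; "moment": the same for the moment, N m; "grip_width": finger opening in m.
Only numpy, scipy, OpenCV 4.12 (cv2) and the standard library are available. Lean on these libraries where they do the work, as an engineer would, in place of code of your own. Each camera call takes 0.05 s, during which the arm holds its last target. There are 200 camera calls.

## Working session

There is one attempt and no reset: what is moved stays moved. The work goes in short steps, Python scripts to look and compute and a tool call to move; the robot and the scene stay as the last step left them, time stands still between calls to the robot, and variables do not carry over. Pictures are saved under pics/ and viewed, about 8 in all and at most 12, crops included, and the job is handed in when it is done.

Besides the shell and the picture viewer there is one more tool, called after "Emit:" as name([rows], argument=value, ...), one row to a line, values as JSON. arm_command: Moves the arm, as the interface text tells. Its arguments: {"type":"object","properties":{"plan":{"type":"array"},"grip_force":{"type":"number"}},"required":["plan"]}

```bash
mkdir -p pics; ls; cat > h.py <<'E'
import numpy as np, cv2, pickle
from rig import robot, optics, workorder
from scipy.spatial.transform import Rotation as R
def snap(n):
    im,d=optics.camera(n); ci=optics.camera_info(n); return im,d,ci
def rot(ci):
    r=np.array(ci["rotation"]); return r if r.shape==(3,3) else R.from_quat(r).as_matrix()
def rays(ci,uv):
    uv=np.atleast_2d(np.array(uv,float)); k=np.array(ci["mtx"])
    D=np.array([ci["k1"],0,0,0,0.])
    # k1 only
    n=cv2.undistortPoints(uv.reshape(-1,1,2),k,D[:4]).reshape(-1,2)
    return np.c_[n,np.ones(len(n))]
def onplane(ci,uv,z):
    w=rays(ci,uv)@rot(ci).T; p=np.array(ci["position"]); return p+w*((z-p[2])/w[:,2])[:,None]
def cloud(ci,d):
    v,u=np.mgrid[0:480,0:640]; r=rays(ci,np.c_[u.ravel(),v.ravel()])
    return ((r*d.reshape(-1,1))@rot(ci).T+np.array(ci["position"])).reshape(480,640,3)
E
python3 - <<'E'
from h import *
o=robot.get_obs(); print({k:np.round(v,3) for k,v in o.items()})
for n in("scene","top"):
    im,d,ci=snap(n); print(n,ci); cv2.imwrite(f"pics/{n}0.png",im); np.savez(f"{n}0.npz",im=im,d=d)
E
```

```text
pics
{'time': np.float64(0.0), 'q': array([ 1.097,  0.528,  1.434, -0.   ,  1.181, -0.179]), 'joint_velocities': array([ 0.001,  0.   , -0.001,  0.001, -0.   , -0.   ]), 'joint_torque': array([-2.0000e-03, -4.4005e+01, -1.7658e+01,  6.3000e-02,  5.8000e-02,
       -0.0000e+00]), 'position': array([0.182, 0.597, 0.222]), 'tool_rot': array([-0.421,  0.569,  0.421,  0.568]), 'ft_force': array([-0.176, -0.434, -0.062]), 'moment': array([ 0.011,  0.011, -0.031]), 'grip_width': np.float64(0.087)}
scene {'mtx': array([[593.4505317 ,   0.        , 327.07051515],
       [  0.        , 593.4505317 , 249.25276755],
       [  0.        ,   0.        ,   1.        ]]), 'k1': -0.1509338240527126, 'position': array([1.27632862, 0.30754709, 1.05320726]), 'rotation': array([ 0.48907651,  0.80075434, -0.29173583, -0.18570638])}
top {'mtx': array([[487.70533932,   0.        , 315.68385719],
       [  0.        , 487.70533932, 244.19708291],
       [  0.        ,   0.        ,   1.        ]]), 'k1': 0.04526828674410853, 'position': array([ 0.33528084, -0.05072908,  1.13682166]), 'rotation': array([-0.69831894,  0.70654217, -0.08258247,  0.0795548 ])}
```

View pics/scene0.png

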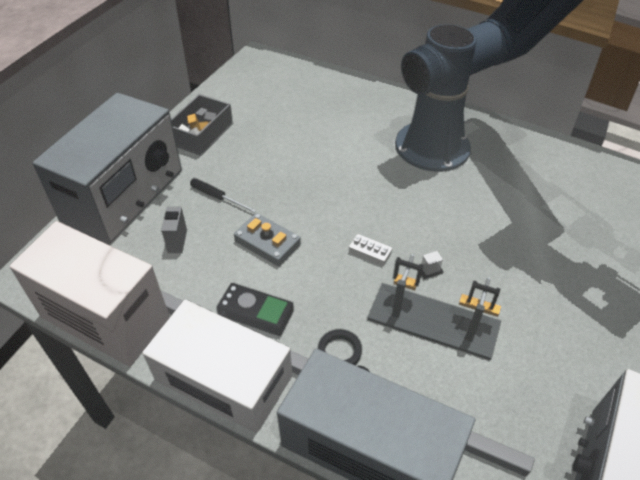

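View pics/top0.png

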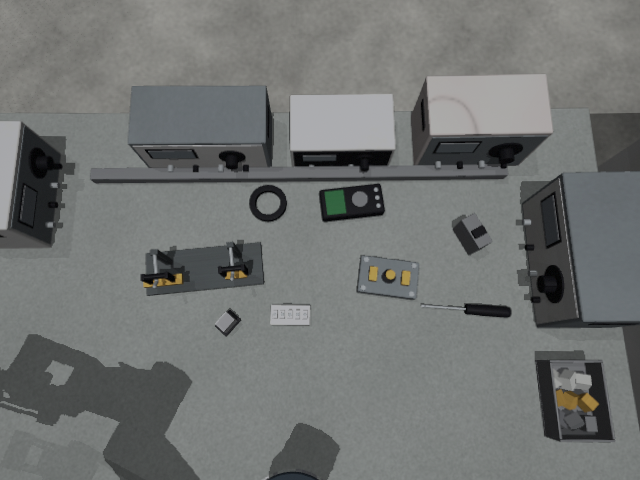

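The scene view shows the wide-footed shoe on the right hook (480,300), the narrow one at (405,275) and the block at (267,237). In the top view the wide shoe is at (162,278), which is the rack's +y side. The narrow shoe is at (234,272) and the block at (389,277), with lands at (374,274) and (406,278).

```bash
python3 - <<'E'
from h import *
for n in("top","scene"):
    f=np.load(n+"0.npz"); im,d=f["im"],f["d"]; ci=optics.camera_info(n); P=cloud(ci,d)
    hsv=cv2.cvtColor(im,cv2.COLOR_BGR2HSV)
    br=cv2.inRange(hsv,(10,110,60),(30,255,255))
    N,l,s,c=cv2.connectedComponentsWithStats(br)
    for i in range(1,N):
        if s[i,4]<15: continue
        p=P[(l==i)&(d>0)]
        if np.median(p[:,0])<.3 : continue
        (cx,cy),wh,a=cv2.minAreaRect(np.argwhere(l==i)[:,::-1].astype(np.float32))
        print(n,"brass",s[i],np.round(c[i],1),"med",np.round(np.median(p,0),4),"lo",np.round(np.percentile(p,3,0),3),"hi",np.round(np.percentile(p,97,0),3),"plane46",np.round(onplane(ci,[c[i]],.046)[0],4))
    # tall things around rack: points z>0.118 ; base plate ; block top
    x,y,z=P[...,0],P[...,1],P[...,2]
    def rep(name,m):
        N,l,s,c=cv2.connectedComponentsWithStats(m.astype(np.uint8))
        for i in range(1,N):
            if s[i,4]<12: continue
            q=P[l==i]; r=cv2.minAreaRect((q[:,:2]*1000).astype(np.float32))
            print(n,name,s[i,4],"rect mm",np.round(r[0],1),np.round(r[1],1),round(r[2],1),"z",np.round(np.median(q[:,2]),4))
    rg=(x>.4)&(x<.75)&(y<.5)&(y>-.4)&(d>0)
    rep("tall>.1",rg&(z>.1)&(z<.15)&(y>0))
    rep("base",rg&(z>.007)&(z<.018)&(y>0.05))
    rep("block",rg&(z>.024)&(z<.036)&(y<0))
    rep("any",(x>.35)&(x<.8)&(y<.5)&(y>-.4)&(z>.02)&(z<.2))
E
```

```text
top brass [369 266   9  15 111] [372.7 273.3] med [ 0.5216 -0.1856  0.0464] lo [ 0.506 -0.193  0.043] hi [ 0.536 -0.177  0.051] plane46 [ 0.5214 -0.1852  0.046 ]
top brass [225 271   6   8  34] [227.9 274.8] med [0.5167 0.1376 0.0705] lo [0.51  0.126 0.067] hi [0.524 0.144 0.127] plane46 [0.5217 0.1421 0.046 ]
top brass [234 270  13   9  78] [239.5 274.3] med [0.5166 0.1117 0.071 ] lo [0.512 0.099 0.067] hi [0.526 0.123 0.124] plane46 [0.5226 0.1161 0.046 ]
top brass [385 270  10  10  78] [389.8 274.3] med [ 0.5165 -0.2216  0.0606] lo [ 0.507 -0.231  0.042] hi [ 0.526 -0.213  0.065] plane46 [ 0.5185 -0.2239  0.046 ]
top brass [401 271   9  14 111] [405.2 277.4] med [ 0.5115 -0.258   0.0463] lo [ 0.496 -0.267  0.043] hi [ 0.526 -0.249  0.05 ] plane46 [ 0.511  -0.2582  0.046 ]
top brass [157 273  26  13 178] [170.5 280.5] med [0.5041 0.2593 0.0704] lo [0.497 0.24  0.066] hi [0.521 0.289 0.109] plane46 [0.5104 0.2701 0.046 ]
top brass [144 282   9   6  34] [147.3 284.7] med [0.4975 0.3128 0.0705] lo [0.494 0.303 0.065] hi [0.502 0.32  0.088] plane46 [0.5017 0.3211 0.046 ]
top tall>.1 35
[... 3933 characters left out ...]
5] 47.1 z 0.0305
scene any 1091 rect mm [517.3 288.5] [84.5 80.9] 41.3 z 0.0853
scene any 2740 rect mm [ 728.9 -108.8] [142.2 255.3] 0.1 z 0.0341
scene any 22 rect mm [673.8  40.3] [12.  16.1] 53.8 z 0.0209
scene any 14 rect mm [665.8  58.5] [ 7.1 18.4] 26.7 z 0.0213
scene any 36 rect mm [675.7  81.1] [30.2 15.3] 61.9 z 0.0211
scene any 84 rect mm [761.7  72.3] [109.8  66.7] 22.4 z 0.1494
scene any 13 rect mm [692.9  96. ] [13.3  6.1] 24.6 z 0.0222
scene any 88 rect mm [782.2 159.1] [70.3 35.4] 89.9 z 0.1485
scene any 124 rect mm [797.4 257.7] [118.1   5. ] 89.9 z 0.1498
scene any 32 rect mm [797.8 334.2] [28.9  4.4] 89.9 z 0.15
scene any 1167 rect mm [776.2 419.5] [ 33.4 125.4] 0.9 z 0.0303
```

```bash
python3 - <<'E'
import cv2,numpy as np
a=cv2.imread("pics/top0.png")[225:325,130:280]; b=cv2.imread("pics/scene0.png")[235:365,355:515]
c=cv2.imread("pics/top0.png")[245:310,345:435]
a=cv2.resize(a,None,fx=2.6,fy=2.6,interpolation=3); b=cv2.resize(b,(390,317),interpolation=3); c=cv2.resize(c,None,fx=4,fy=4,interpolation=3)
o=np.zeros((600,790,3),np.uint8); o[:a.shape[0],:390]=a; o[:317,395:785]=b; o[320:580,:360]=c
cv2.imwrite("pics/crop1.png",o)
E
```

```text
(no output)
```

View pics/crop1.png

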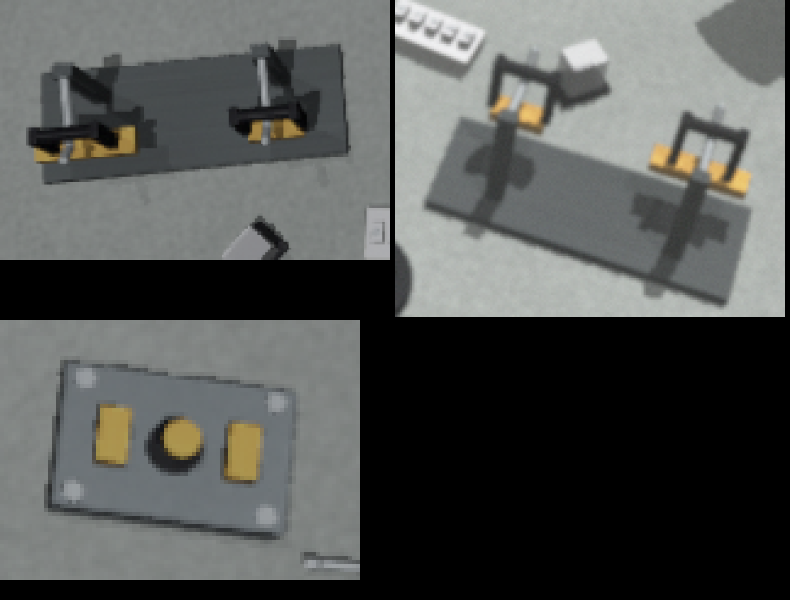

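The close-up confirms that the wide foot is on the rack's +y hook. Estimates:
- **Rack:** yaw about 0.085.
- **Shoe:** origin about (0.5085, 0.2825, 0.058).
- **Stop centre:** about (0.518, -0.221, 0.046), yaw about -0.14. Both views agree with the given sizes to within 3 mm.

Next I'll work out the approach.

```bash
cat >> h.py <<'E'
def go(tgt,yaw,o=None,tilt=True):
    """total tool-frame shift (cm) and rotation vector to have TCP at tgt, x down, jaw z along +-(-sin,cos)"""
    o=o or robot.get_obs(); T=R.from_quat(o["tool_rot"]); M=T.as_matrix()
    j=np.array([-np.sin(yaw),np.cos(yaw),0]); 
    if j@M[:,2]<0: j=-j
    X=np.array([0,0,-1.]); G=np.c_[X,np.cross(j,X),j]
    rv=(T.inv()*R.from_matrix(G)).as_rotvec()
    d=np.array(tgt)-o["position"]
    print("t",round(float(o["time"]),2),"pos",np.round(o["position"],4),"F",np.round(o["ft_force"],2),"w",round(float(o["grip_width"]),4),"q",np.round(o["q"],2))
    print("toolz",np.round(M[:,2],3),"shift cm now",np.round(M.T@d*100,2),"after turn",np.round(G.T@d*100,2),"rotvec",np.round(rv,3))
E
python3 -c "
from h import *
go([.5085,.2825,.17],.085)"
```

```text
t 0.1 pos [0.1818 0.5972 0.2217] F [-0.2   0.13 -0.1 ] w 0.0874 q [ 1.1   0.53  1.43 -0.    1.18 -0.18]
toolz [ 0.291  0.957 -0.002] shift cm now [  5.19 -40.42 -20.58] after turn [  5.17 -29.88 -34.13] rotvec [-0.381 -0.002 -0.001]
```

Emit:
arm_command([
  [0,0,0,-0.127,0,0,8.7],
  [0,0,0,-0.127,0,0,8.7],
  [0,0,0,-0.127,0,0,8.7],
  [0,-3.3,-3.8,0,0,0,8.7],
  [0,-3.3,-3.8,0,0,0,8.7],
  [0,-3.3,-3.8,0,0,0,8.7],
  [0,-3.3,-3.8,0,0,0,8.7],
  [0,-3.3,-3.8,0,0,0,8.7],
  [0,-3.3,-3.8,0,0,0,8.7],
  [0,-3.3,-3.8,0,0,0,8.7],
  [0,-3.3,-3.8,0,0,0,8.7],
  [0,-3.3,-3.8,0,0,0,8.7],
], grip_force=25)

```text
time: 1.6
position: [0.5165, 0.2782, 0.2165]
tool_rot: [-0.526, 0.476, 0.526, 0.469]
ft_force: [1.3, 0.3, 0.6]
grip_width: 0.0871
```

```bash
python3 -c "
from h import *
go([.5085,.2825,.17],.085)"
```

```text
t 1.6 pos [0.5165 0.2782 0.2165] F [1.25 0.28 0.55] w 0.0871 q [ 0.31  0.49  1.53 -0.01  1.13 -1.37]
toolz [-0.106  0.994 -0.007] shift cm now [4.65 0.71 0.54] after turn [4.65 0.76 0.5 ] rotvec [ 0.021 -0.007 -0.008]
```

Emit:
arm_command([
  [1,0.7,0.5,0.021,-0.007,-0.008,8.7],
  [3.5,0,0,0,0,0,8.7],
  [0,0,0,0,0,0,8.7],
])

```text
time: 1.98
position: [0.5128, 0.2784, 0.1699]
tool_rot: [0.519, -0.48, -0.519, -0.481]
ft_force: [-0.7, 0.2, -0.5]
grip_width: 0.0871
```

```bash
python3 -c "
from h import *
go([.5085,.2825,.084],.085)
im,d,ci=snap('scene'); a=im[150:350,360:560]
im,d,ci=snap('top'); b=im[180:340,90:250]
cv2.imwrite('pics/c2.png',np.hstack([cv2.resize(a,(400,400),interpolation=3),cv2.resize(b,(400,400),interpolation=3)]))"
```

```text
t 1.98 pos [0.5128 0.2784 0.1699] F [-0.73  0.23 -0.46] w 0.0871 q [ 0.31  0.54  1.59 -0.    1.01 -1.34]
toolz [-0.077  0.997  0.   ] shift cm now [8.59 0.4  0.44] after turn [8.59 0.39 0.45] rotvec [-0.008  0.     0.001]
```

View pics/c2.png

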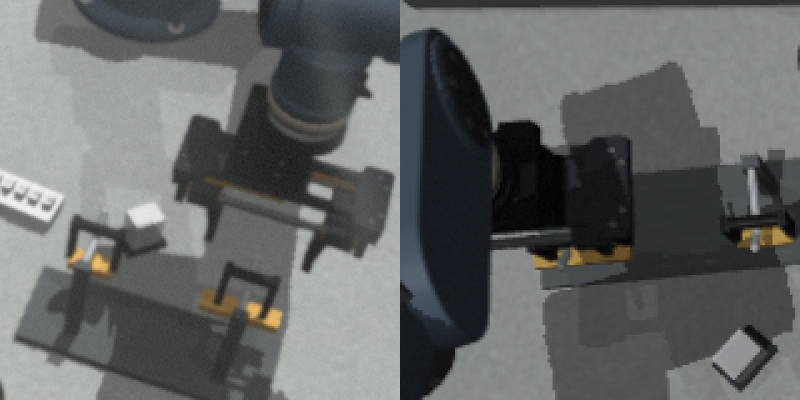

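The gripper stands over the wide shoe with its jaws either side of the frame, at about (240,290) in the left panel, and the narrow shoe is clear of it. I'll correct 4 mm sideways and descend.

Emit:
arm_command([
  [0,0.4,0.45,-0.008,0,0,8.7],
  [0,0.1,0,0,0,0,8.7],
  [3,0,0,0,0,0,8.7],
  [2.5,0,0,0,0,0,8.7],
  [2,0,0,0,0,0,8.7],
  [0,0,0,0,0,0,8.7],
])

```text
time: 2.82
position: [0.5134, 0.2876, 0.1027]
tool_rot: [0.526, -0.471, -0.518, -0.483]
ft_force: [0.9, 0.2, -0.5]
grip_width: 0.087
```

```bash
python3 -c "
from h import *
go([.5085,.2825,.084],.085)"
```

```text
t 2.83 pos [0.5134 0.2876 0.1027] F [ 0.85  0.22 -0.5 ] w 0.087 q [ 0.32  0.63  1.64 -0.    0.85 -1.34]
toolz [-0.09   0.996  0.005] shift cm now [ 1.86  0.57 -0.48] after turn [ 1.87  0.53 -0.47] rotvec [0.005 0.005 0.02 ]
```

Emit:
arm_command([
  [0,0.5,-0.5,0.005,0.005,0.02,8.7],
  [0,0,0,0,0,0,8.7],
  [0.9,0,0,0,0,0,8.7],
  [0,0,0,0,0,0,8.7],
])

```text
time: 3.32
position: [0.5105, 0.2827, 0.0965]
tool_rot: [0.522, -0.477, -0.52, -0.48]
ft_force: [0.3, 0.4, 0.4]
grip_width: 0.0869
```

```bash
python3 -c "
from h import *
go([.5085,.2825,.084],.085)"
```

```text
t 3.33 pos [0.5105 0.2827 0.0965] F [0.34 0.44 0.39] w 0.0869 q [ 0.31  0.64  1.65 -0.    0.85 -1.34]
toolz [-0.085  0.996  0.001] shift cm now [ 1.25  0.21 -0.01] after turn [ 1.25  0.2  -0.  ] rotvec [0.    0.001 0.005]
```

Emit:
arm_command([
  [0.8,0.2,0,0,0,0.005,8.7],
  [0.7,0.1,0,0,0,0,8.7],
  [0,0,0,0,0,0,8.7],
])

```text
time: 3.7
position: [0.5072, 0.2824, 0.0802]
tool_rot: [-0.52, 0.478, 0.521, 0.478]
ft_force: [-1.3, 0.3, -0.2]
grip_width: 0.087
```

```bash
python3 -c "
from h import *
go([.5085,.2825,.084],.085)"
```

```text
t 3.7 pos [0.5072 0.2824 0.0802] F [-1.34  0.28 -0.2 ] w 0.087 q [ 0.32  0.66  1.66  0.    0.82 -1.34]
toolz [-0.085  0.996  0.001] shift cm now [-0.38 -0.13 -0.  ] after turn [-0.38 -0.13 -0.  ] rotvec [ 0.     0.001 -0.001]
```

Emit:
arm_command([
  [-0.2,0,0,0,0,0,8.7],
  [0,0,0,0,0,0,5.0],
  [0,0,0,0,0,0,5.0],
  [0,0,0,0,0,0,5.0],
  [0,0,0,0,0,0,5.0],
  [0,0,0,0,0,0,5.0],
  [0,0,0,0,0,0,5.0],
], grip_force=45)

```text
time: 4.58
position: [0.5076, 0.2824, 0.0827]
tool_rot: [-0.521, 0.478, 0.521, 0.478]
ft_force: [-0.5, -0.2, -0.2]
grip_width: 0.0556
```

```bash
python3 -c "
from h import *
go([.5085,.2825,.11],.085)"
```

```text
t 4.58 pos [0.5076 0.2824 0.0827] F [-0.55 -0.18 -0.15] w 0.0556 q [ 0.32  0.66  1.66  0.    0.82 -1.34]
toolz [-0.085  0.996  0.001] shift cm now [-2.73 -0.09  0.  ] after turn [-2.73 -0.09 -0.  ] rotvec [0.    0.001 0.   ]
```

Emit:
arm_command([
  [-1,0,0,0,0,0,5.0],
  [-1,0,0,0,0,0,5.0],
  [-0.5,0,0,0,0,0,5.0],
  [0,0,0,0,0,0,5.0],
])

```text
time: 5.08
position: [0.5073, 0.2825, 0.1095]
tool_rot: [-0.521, 0.478, 0.521, 0.478]
ft_force: [0.0, -0.1, -0.9]
grip_width: 0.0553
```

```bash
python3 -c "
from h import *
go([.445,.277,.109],.085)"
```

```text
t 5.08 pos [0.5073 0.2825 0.1095] F [ 0.01 -0.07 -0.87] w 0.0553 q [ 0.32  0.62  1.64  0.    0.88 -1.34]
toolz [-0.085  0.996  0.001] shift cm now [ 0.05  6.26 -0.01] after turn [ 0.05  6.26 -0.02] rotvec [ 0.     0.001 -0.   ]
```

Emit:
arm_command([
  [0,1.2,0,0,0,0,5.0],
  [0,1.5,0,0,0,0,5.0],
  [0,1.5,0,0,0,0,5.0],
  [0,1.5,0,0,0,0,5.0],
  [0,1,0,0,0,0,5.0],
  [0,0,0,0,0,0,5.0],
])

```text
time: 5.82
position: [0.4329, 0.2758, 0.1089]
tool_rot: [-0.52, 0.479, 0.522, 0.477]
ft_force: [1.2, -0.0, -1.9]
grip_width: 0.0559
```

```bash
python3 -c "
from h import *
go([.445,.277,.19],-.14)
im,d,ci=snap('scene'); a=im[150:350,360:560]
im,d,ci=snap('top'); b=im[180:340,90:250]
cv2.imwrite('pics/c3.png',np.hstack([cv2.resize(a,(400,400),interpolation=3),cv2.resize(b,(400,400),interpolation=3)]))"
```

```text
t 5.83 pos [0.4329 0.2758 0.1089] F [ 1.21 -0.01 -1.93] w 0.0559 q [ 0.35  0.55  1.81  0.    0.78 -1.31]
toolz [-0.086  0.996 -0.   ] shift cm now [-8.12 -1.18  0.01] after turn [-8.11 -1.18  0.29] rotvec [ 0.226 -0.001 -0.004]
```

View pics/c3.png

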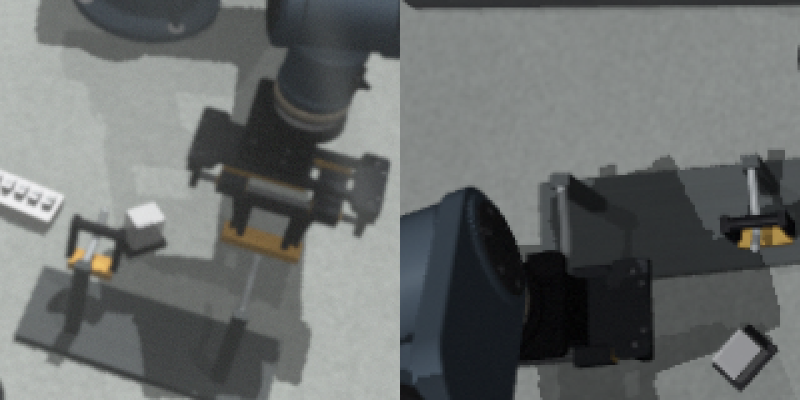

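The shoe is off the hook and held upright, with its foot at (262,240) in the left panel and the hook now empty. The narrow shoe is still hanging. Next I'll raise it and turn to the block's yaw.

Emit:
arm_command([
  [-2,0,0,0,0,0,5.0],
  [-2.5,0,0,0.05,0,0,5.0],
  [-2.5,0,0,0.06,0,0,5.0],
  [-0.5,0,0,0.06,0,0,5.0],
  [0,0,0,0.056,0,0,5.0],
  [0,0,0,0,0,0,5.0],
])

```text
time: 6.68
position: [0.4407, 0.2768, 0.1872]
tool_rot: [-0.462, 0.534, 0.461, 0.538]
ft_force: [0.2, 0.1, -1.6]
grip_width: 0.0554
```

```bash
python3 -c "
from h import *
go([.518,-.221,.185],-.14)"
```

```text
t 6.67 pos [0.4407 0.2768 0.1872] F [ 0.19  0.08 -1.58] w 0.0554 q [ 0.35  0.43  1.74  0.    0.97 -1.08]
toolz [0.149 0.989 0.003] shift cm now [  0.15 -15.05 -48.08] after turn [  0.22 -14.6  -48.21] rotvec [-0.009  0.003  0.004]
```

Emit:
arm_command([
  [0,-0.7,-2,0,0,0,5.0],
  [0,-1.4,-4.2,0,0,0,5.0],
  [0,-1.4,-4.5,0,0,0,5.0],
  [0,-1.4,-4.5,0,0,0,5.0],
  [0,-1.4,-4.5,0,0,0,5.0],
  [0,-1.4,-4.5,0,0,0,5.0],
  [0,-1.4,-4.5,0,0,0,5.0],
  [0,-1.4,-4.5,0,0,0,5.0],
  [0,-1.4,-4.5,0,0,0,5.0],
  [0,-1.4,-4.5,0,0,0,5.0],
  [0,-0.7,-2.2,0,0,0,5.0],
  [0,0,0,0,0,0,5.0],
])

```text
time: 8.18
position: [0.5247, -0.1988, 0.1853]
tool_rot: [-0.467, 0.529, 0.462, 0.537]
ft_force: [-0.3, 0.4, -1.9]
grip_width: 0.0551
```

```bash
python3 -c "
from h import *
go([.518,-.221,.185],-.14)"
```

```text
t 8.18 pos [ 0.5247 -0.1988  0.1853] F [-0.27  0.39 -1.87] w 0.0551 q [-0.57  0.48  1.64  0.01  1.01 -2.01]
toolz [0.137 0.991 0.004] shift cm now [ 0.02  0.36 -2.29] after turn [ 0.03  0.35 -2.29] rotvec [0.003 0.004 0.013]
```

Emit:
arm_command([
  [0,0.3,-1.5,0.003,0.004,0.013,5.0],
  [1.5,0.1,-0.8,0,0,0,5.0],
  [2.5,0,0,0,0,0,5.0],
  [2.5,0,0,0,0,0,5.0],
  [1,0,0,0,0,0,5.0],
  [0,0,0,0,0,0,5.0],
  [0,0,0,0,0,0,5.0],
])

```text
time: 9.05
position: [0.5147, -0.216, 0.1059]
tool_rot: [-0.463, 0.533, 0.468, 0.532]
ft_force: [-1.0, 0.3, -2.1]
grip_width: 0.0557
```

```bash
python3 - <<'E'
from h import *
go([.518,-.221,.105],-.14)
out=[]
for n,(r,c) in {"scene":(140,190),"top":(200,310)}.items():
    im,d,ci=snap(n); np.savez(n+"1.npz",im=im,d=d); P=cloud(ci,d)
    out.append(cv2.resize(im[r:r+150,c:c+150],(400,400),interpolation=3))
    br=cv2.inRange(cv2.cvtColor(im,cv2.COLOR_BGR2HSV),(10,100,40),(30,255,255))
    N,l,s,cc=cv2.connectedComponentsWithStats(br)
    for i in range(1,N):
        p=P[(l==i)&(d>0)]
        if s[i,4]<8 or np.median(p[:,0])<.4 or np.median(p[:,1])>-.1: continue
        r_=cv2.minAreaRect((p[:,:2]*1000).astype(np.float32))
        print(n,s[i],np.round(np.median(p,0),4),"rect",np.round(r_[0],1),np.round(r_[1],1),round(r_[2],1),"zlo/hi",np.round(np.percentile(p[:,2],[3,97]),4))
cv2.imwrite("pics/c4.png",np.hstack(out))
E
```

```text
t 9.05 pos [ 0.5147 -0.216   0.1059] F [-1.    0.29 -2.09] w 0.0557 q [-0.6   0.6   1.7   0.    0.85 -2.04]
toolz [0.133 0.991 0.004] shift cm now [ 0.08 -0.39 -0.45] after turn [ 0.09 -0.39 -0.45] rotvec [ 0.007  0.004 -0.006]
scene [248 210  36  22 377] [ 0.5206 -0.2241  0.09  ] rect [ 517.8 -219.1] [92.2 35.9] 83.2 zlo/hi [0.0417 0.0959]
scene [273 233  12  13  93] [ 0.5277 -0.183   0.0452] rect [ 524.8 -183.7] [21.5 30.7] 80.9 zlo/hi [0.0397 0.0493]
```

View pics/c4.png

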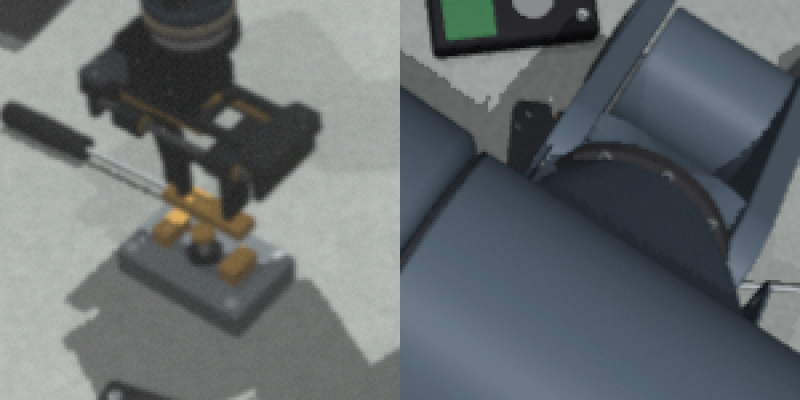

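The shoe hangs about 20 mm above the plunger, roughly lined up with it, in the scene view at left. The arm hides it from the top camera, so I'll measure it relative to the lands in the scene view.

```bash
cat > rel.py <<'E'
from h import *
import sys
def rel(f,zt):
    im,d=f["im"],f["d"]; ci=optics.camera_info("scene"); P=cloud(ci,d)
    br=cv2.inRange(cv2.cvtColor(im,cv2.COLOR_BGR2HSV),(10,80,30),(32,255,255))>0
    a=-.139; A=np.array([[np.cos(a),np.sin(a)],[-np.sin(a),np.cos(a)]])
    Q=P.copy(); Q[...,:2]=(P[...,:2]-[.5194,-.2197])@A.T; Q*=1000
    m=br&(abs(Q[...,0])<40)&(abs(Q[...,1])<60)&(Q[...,2]>zt-14)&(Q[...,2]<zt+4)
    q=Q[m]; top=q[abs(q[:,2]-zt)<3]; 
    print("foot n",len(q),len(top),"y",np.percentile(q[:,1],[0,1,3,97,99,100]).round(1),"x of all",np.percentile(q[:,0],[1,5,50,95,99]).round(1))
    # front (+x) edge vs y
    for y0 in range(-40,41,10):
        s=q[abs(q[:,1]-y0)<5]
        if len(s)>4: print(y0,"xmax",np.percentile(s[:,0],[90,98]).round(1),"xmin",s[:,0].min().round(1),"ztop",np.percentile(s[:,2],[2,95]).round(1))
if __name__=="__main__": rel(np.load("scene1.npz"),float(sys.argv[1]))
E
python3 rel.py 93
python3 - <<'E'
from h import *
# land z-check / reference: same y, x extents of lands in the same frame (initial picture)
f=np.load("scene0.npz"); im,d=f["im"],f["d"]; ci=optics.camera_info("scene"); P=cloud(ci,d)
br=cv2.inRange(cv2.cvtColor(im,cv2.COLOR_BGR2HSV),(10,80,30),(32,255,255))>0
a=-.139; A=np.array([[np.cos(a),np.sin(a)],[-np.sin(a),np.cos(a)]])
Q=P.copy(); Q[...,:2]=(P[...,:2]-[.5194,-.2197])@A.T; Q*=1000
for nm,lo,hi,z in(("L+",20,60,46),("L-",-60,-20,46),("pl",-15,15,60)):
    q=Q[br&(Q[...,1]>lo)&(Q[...,1]<hi)&(abs(Q[...,0])<40)&(abs(Q[...,2]-z)<3)]
    print(nm,len(q),"x",np.percentile(q[:,0],[2,98]).round(1),"y",np.percentile(q[:,1],[2,98]).round(1))
E
```

```text
foot n 264 194 y [-35.3 -34.2 -31.1  45.7  46.4  46.7] x of all [-14.2 -12.    2.2   7.7   8.7]
-30 xmax [8.4 8.9] xmin -2.6 ztop [88.9 96.3]
-20 xmax [6.8 8.1] xmin -14.1 ztop [82.2 94.7]
-10 xmax [6.8 7.6] xmin -14.8 ztop [81.6 95. ]
0 xmax [6.3 7.1] xmin -14.7 ztop [82.6 94.7]
10 xmax [7.3 8.4] xmin -13.1 ztop [81.1 95.6]
20 xmax [7.2 7.6] xmin -6.7 ztop [82.9 94.7]
30 xmax [6.4 7.3] xmin -11.1 ztop [87.4 94.6]
40 xmax [7.  8.7] xmin -14.2 ztop [88.4 96.2]
L+ 77 x [-16.3  15.6] y [27.8 46. ]
L- 75 x [-16.4  16.6] y [-46.9 -28.1]
pl 50 x [-10.2   9.1] y [-10.1   9.1]
```

The foot is offset from the lands by about x -3.3 mm and y +5.5 mm with no yaw error. The arm readout agrees (-3.9, +4.5), so I'll correct this.

Emit:
arm_command([
  [0,-0.35,-0.5,0.007,0.004,-0.006,5.0],
  [0,0,0,0,0,0,5.0],
  [0,0,0,0,0,0,5.0],
])

```text
time: 9.52
position: [0.5189, -0.2228, 0.1077]
tool_rot: [-0.465, 0.534, 0.462, 0.534]
ft_force: [0.1, 0.1, -1.3]
grip_width: 0.0556
```

```bash
python3 -c "
from h import *
from rel import rel
go([.518,-.221,.085],-.14)
im,d,ci=snap('scene'); rel(dict(im=im,d=d),93)"
```

```text
t 9.53 pos [ 0.5189 -0.2228  0.1077] F [ 0.12  0.13 -1.29] w 0.0556 q [-0.6   0.6   1.69 -0.    0.84 -2.03]
toolz [ 0.141  0.99  -0.003] shift cm now [2.27 0.12 0.17] after turn [2.27 0.11 0.16] rotvec [-0.001 -0.003  0.004]
foot n 240 167 y [-41.5 -39.8 -38.   39.8  41.4  42.1] x of all [-8.2 -6.2  7.5 13.2 14.3]
-40 xmax [12.4 12.6] xmin -2.2 ztop [88.3 95.6]
-30 xmax [13.  15.2] xmin 4.0 ztop [88.8 95.6]
-20 xmax [12.4 13.1] xmin -9.4 ztop [85.5 96.6]
-10 xmax [12.5 13.6] xmin -8.4 ztop [84.4 96.4]
0 xmax [12.1 13.2] xmin -6.9 ztop [84.8 96.8]
10 xmax [13.  14.6] xmin -3.2 ztop [84.2 96.3]
20 xmax [13.2 13.6] xmin 3.9 ztop [83.8 95.2]
30 xmax [11.5 12.2] xmin -6.7 ztop [87.1 96.1]
40 xmax [11.5 13. ] xmin -6.6 ztop [89.2 96.3]
```

Emit:
arm_command([
  [0,0.17,0,0,-0.003,0.004,5.0],
  [0.7,0,0,0,0,0,5.0],
  [0.7,0,0,0,0,0,5.0],
  [0,0,0,0,0,0,5.0],
])

```text
time: 10.07
position: [0.5168, -0.2223, 0.0925]
tool_rot: [-0.463, 0.534, 0.464, 0.534]
ft_force: [0.2, 0.7, -1.3]
grip_width: 0.0558
```

```bash
python3 -c "
from h import *
from rel import rel
go([.5175,-.2215,.085],-.14)
im,d,ci=snap('scene'); rel(dict(im=im,d=d),robot.get_obs()['position'][2]*1000-13)"
```

```text
t 10.07 pos [ 0.5168 -0.2223  0.0925] F [ 0.19  0.7  -1.26] w 0.0558 q [-0.61  0.63  1.7   0.    0.81 -2.04]
toolz [0.141 0.99  0.001] shift cm now [ 0.75 -0.06  0.09] after turn [ 0.75 -0.06  0.09] rotvec [-0.001  0.001 -0.001]
foot n 267 177 y [-45.4 -41.  -37.7  41.3  42.   42.7] x of all [-10.3  -8.5   5.3  10.7  12. ]
-40 xmax [ 8.8 10. ] xmin -1.8 ztop [75.4 81.9]
-30 xmax [10.8 12.8] xmin 1.7 ztop [70.3 82.8]
-20 xmax [10.7 12.6] xmin -9.7 ztop [68.8 82.4]
-10 xmax [ 9.8 10.9] xmin -11.9 ztop [69.8 81.9]
0 xmax [10.  10.9] xmin -12.4 ztop [70.7 82.4]
10 xmax [10.  10.8] xmin -5.2 ztop [69.7 81.3]
20 xmax [10.3 10.6] xmin 2.7 ztop [70.7 81.2]
30 xmax [9.4 9.8] xmin -9.4 ztop [70.9 81.9]
40 xmax [10.  10.7] xmin -8.8 ztop [69.9 81.1]
```

The foot is centred to within 1 mm and square to the lands. Next I'll press down in small steps.

Emit:
arm_command([
  [0.5,0,0,0,0,0,5.0],
  [0.4,0,0,0,0,0,5.0],
  [0.4,0,0,0,0,0,5.0],
  [0,0,0,0,0,0,5.0],
])

```text
time: 10.62
position: [0.5172, -0.2225, 0.0797]
tool_rot: [-0.464, 0.534, 0.464, 0.534]
ft_force: [-1.5, 0.3, 2.8]
grip_width: 0.0554
```

```bash
python3 -c "
from h import *
go([.5175,-.2215,.070],-.14)"
```

```text
t 10.62 pos [ 0.5172 -0.2225  0.0797] F [-1.49  0.34  2.82] w 0.0554 q [-0.6   0.65  1.71  0.    0.79 -2.04]
toolz [0.14 0.99 0.  ] shift cm now [ 0.97 -0.02  0.11] after turn [ 0.97 -0.02  0.11] rotvec [-0.001  0.    -0.   ]
```

Emit:
arm_command([
  [0.3,0,0.05,0,0,0,5.0],
  [0.3,0,0,0,0,0,5.0],
  [0.2,0,0,0,0,0,5.0],
  [0,0,0,0,0,0,5.0],
])

```text
time: 11.12
position: [0.5172, -0.2225, 0.0724]
tool_rot: [-0.464, 0.534, 0.463, 0.534]
ft_force: [-1.6, 0.3, 3.9]
grip_width: 0.0556
```

```bash
python3 -c "
from h import *
go([.5175,-.2215,.070],-.14)"
```

```text
t 11.12 pos [ 0.5172 -0.2225  0.0724] F [-1.6   0.26  3.89] w 0.0556 q [-0.6   0.66  1.71 -0.    0.77 -2.03]
toolz [ 0.14   0.99  -0.001] shift cm now [ 0.24 -0.01  0.1 ] after turn [ 0.24 -0.01  0.1 ] rotvec [-0.001 -0.001  0.   ]
```

Emit:
arm_command([
  [0.15,0,0,0,0,0,5.0],
  [0.1,0,0,0,0,0,5.0],
])

```text
time: 11.38
position: [0.5173, -0.2225, 0.0709]
tool_rot: [-0.464, 0.534, 0.463, 0.534]
ft_force: [-4.0, 0.6, 14.3]
grip_width: 0.0557
```

```bash
python3 -c "
from h import *
go([.5175,-.2215,.070],-.14)"
```

```text
t 11.38 pos [ 0.5173 -0.2225  0.0709] F [-4.03  0.59 14.25] w 0.0557 q [-0.6   0.66  1.71 -0.    0.77 -2.03]
toolz [ 0.14   0.99  -0.001] shift cm now [ 0.09 -0.01  0.1 ] after turn [ 0.09 -0.01  0.1 ] rotvec [-0.    -0.001  0.001]
```

```bash
python3 -c "
from h import *
from rel import rel
im,d,ci=snap('scene'); rel(dict(im=im,d=d),58)
go([.5175,-.2215,.070],-.14); print(robot.get_obs()['moment'])
snap('scene'); snap('scene'); go([.5175,-.2215,.070],-.14)
cv2.imwrite('pics/c5.png',np.hstack([cv2.resize(im[170:290,200:320],(400,400),interpolation=3),cv2.resize(im[235:365,355:485],(400,400),interpolation=3)]))"
```

```text
foot n 332 194 y [-44.2 -42.5 -38.9  44.   45.3  46.3] x of all [-11.7  -9.    5.8  12.6  15.3]
-40 xmax [11.6 15.5] xmin -0.7 ztop [44.9 59.6]
-30 xmax [13.  14.7] xmin 2.6 ztop [45.3 59.8]
-20 xmax [10.2 10.9] xmin -11.8 ztop [47.1 60.5]
-10 xmax [11.  11.6] xmin -10.3 ztop [49.6 60.6]
0 xmax [ 9.8 10.7] xmin -11.3 ztop [45.2 60.9]
10 xmax [11.1 11.7] xmin -6.8 ztop [48.2 59.8]
20 xmax [10.5 10.9] xmin 3.8 ztop [49.8 59.9]
30 xmax [12.8 14. ] xmin -9.7 ztop [44.3 59.5]
40 xmax [11.2 14. ] xmin -15.5 ztop [44.3 60. ]
t 11.43 pos [ 0.5173 -0.2225  0.0709] F [-2.78  0.55 10.84] w 0.056 q [-0.6   0.66  1.71 -0.    0.77 -2.03]
toolz [ 0.14   0.99  -0.001] shift cm now [ 0.09 -0.01  0.11] after turn [ 0.09 -0.01  0.11] rotvec [-0.    -0.001  0.001]
[0.30714699 0.57511809 0.07303803]
t 11.53 pos [ 0.5172 -0.2225  0.071 ] F [-3.57  0.24 10.  ] w 0.0556 q [-0.6   0.66  1.71 -0.    0.77 -2.03]
toolz [ 0.14   0.99  -0.001] shift cm now [ 0.1  -0.01  0.11] after turn [ 0.1  -0.01  0.11] rotvec [-0.    -0.001  0.001]
```

View pics/c5.png

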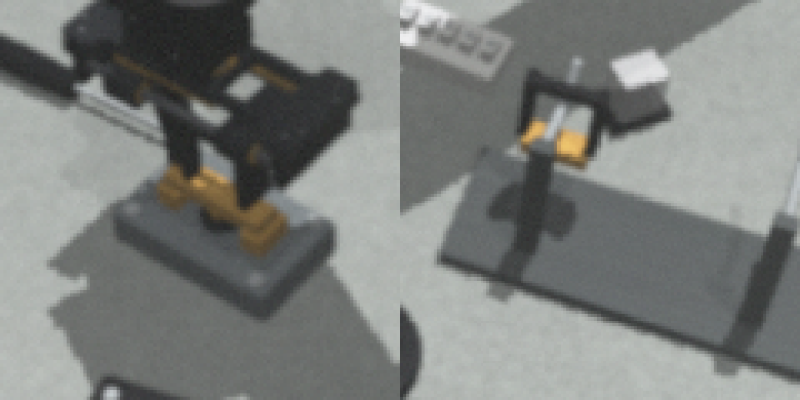

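The foot is seated on both lands in the left panel at (215,205). Its top is level at about 58–60 mm, and the narrow shoe is still hanging. The push settled at about 10 N, so I'll raise it to about 17 N.

Emit:
arm_command([
  [0.16,0,0,0,0,0,5.0],
  [0.17,0,0,0,0,0,5.0],
  [0.17,0,0,0,0,0,5.0],
])

```text
time: 11.9
position: [0.5173, -0.2225, 0.0709]
tool_rot: [-0.464, 0.534, 0.463, 0.534]
ft_force: [-5.0, 0.7, 15.9]
grip_width: 0.0557
```

```bash
python3 -c "
from h import *
for i in range(4):
    snap('scene'); snap('scene');o=robot.get_obs(); print(o['time'],o['ft_force'].round(1),o['position'].round(4),o['moment'].round(2))"
```

```text
12.0 [-4.7  0.3 15.4] [ 0.5173 -0.2225  0.0709] [0.6  0.71 0.04]
12.1 [-3.6  1.1 16.2] [ 0.5173 -0.2226  0.0709] [0.57 0.79 0.01]
12.2 [-3.6  1.4 16.9] [ 0.5173 -0.2225  0.0709] [0.56 0.77 0.04]
12.3 [-4.3  0.4 16. ] [ 0.5172 -0.2225  0.0709] [0.6  0.71 0.05]
```

```bash
python3 -c "
from h import *
from rel import rel
im,d,ci=snap('scene'); rel(dict(im=im,d=d),58)
print(workorder.hand_in())"
```

```text
foot n 337 188 y [-46.1 -42.7 -40.1  44.1  45.2  46.5] x of all [-11.9  -9.4   6.5  12.8  16.1]
-40 xmax [13.1 15.6] xmin 0.2 ztop [44.5 59.8]
-30 xmax [12.7 17. ] xmin 1.3 ztop [44.5 59.6]
-20 xmax [10.3 12.5] xmin -12.2 ztop [47.9 60.7]
-10 xmax [11.  11.9] xmin -10.7 ztop [50.7 60.4]
0 xmax [10.8 11.7] xmin -10.5 ztop [45.4 60.5]
10 xmax [10.5 11. ] xmin -8.4 ztop [46.2 60.2]
20 xmax [11.4 11.8] xmin 3.7 ztop [46.3 59.9]
30 xmax [12.2 14.9] xmin -10.8 ztop [45. 60.]
40 xmax [11.7 14.1] xmin -15.7 ztop [44.2 59.7]
the job is handed in; nothing more can be done
None
```

I lifted the wide-footed shoe off the +y hook, set it on the zero-check block and pressed it down onto both lands. I handed the job in at about 12.4 s with the arm still gripping the shoe at 45 N and holding it down.

- **Position:** the last scene-camera check shows the foot centred to about 1 mm across the lands (x) and square to them, with its top level to about 1 mm. Along the foot (y), only the check just above the plunger (about 0.5 mm off) can be relied on, because once seated the lands blend into the foot's ends in that view.
- **Height:** the foot top read about 60 mm against the expected 58 mm, which is within camera error. Force rose sharply at a tool height of 0.0709 m and the tool then stayed there, so the foot is on the hard stops.
- **Push:** the wrist force held at about 16 N, or roughly 17.5 N with the shoe's weight, inside the 12–25 N range. A sideways force of about 4 N remained in x, which I did not trim out.
- **Rest of the bench:** the narrow shoe was still hanging in the last picture I viewed, and I saw nothing else shifted. I did not measure the other items again.
- **Not checked:** the arm hid the block from the top camera, so the final seating was seen in the scene view only.

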